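# Shut the bowl box, open the tin box

## Task

Two frosted storage boxes on the kitchen cart have vertical sliding front sashes, each with a steel bar handle on top. I have put the bowls away and want the baking tins next: slide the raised sash of the narrow, taller box all the way down, and raise the sash of the wide, lower box all the way up, leaving both that way.

Things in the scene. Friction and masses are not known exactly. Their poses are not given: they have to be found in the camera images.
- wide_sash (a joint): Height of the wide box's sash in m: 0 fully shut, 0.090 fully raised against its stop, growing upwards. It starts shut or up to 20 mm up. The wide box is frosted plastic, 240 mm wide, 130 high, 160 deep behind its sash, fixed to the cart. The sash slides vertically, is held by friction of about 5 N plus its 0.2 kg weight, and stays at the height where it is left.
- wide_grip (a point): Bar handle on top of the wide box's sash. Origin: centre of the level bar, 80 mm long, 14 thick, 16 tall, on two end posts (middle 55 mm free), 29 mm clear above the sash's edge, nothing above. x: level, across the bar into the box (away from the robot); y: along the bar; z up. Turned with the box by up to 15 degrees; rises and falls with the sash. 169 mm above the cart top when shut, 259 fully raised.
- narrow_sash (a joint): Height of the narrow box's sash in m: 0 fully shut on its sill, 0.090 fully raised against its stop, growing upwards. It starts 50 to 85 mm up. The narrow box is frosted plastic, 130 mm wide, 165 high, 160 deep behind its sash, fixed to the cart. The sash slides vertically, is held by friction of about 5 N plus its 0.2 kg weight, and stays at the height where it is left.
- narrow_grip (a point): Bar handle on top of the narrow box's sash. Origin: centre of the level bar, 80 mm long, 14 thick, 16 tall, on two end posts (middle 55 mm free), 29 mm clear above the sash's edge, nothing above. x: level, across the bar into the box (away from the robot); y: along the bar; z up. Turned with the box by up to 15 degrees; rises and falls with the sash. 204 mm above the cart top when shut, 294 fully raised.
Not all that is in view belongs to the job. Leave any purple or red look-alike of the part that bears narrow_sash alone.

How it is judged:
By the outcome, as a careful person would: the job done as asked, in the order asked, and still so for the second after the job is handed in, with the robot touching nothing.
It also fails if it takes over 48 s, if anything falls off the work surface, if the arm or the gripper's body presses on something with over 40 N, if the wrist force passes 120 N, or if a joint passes its speed limit or range.

## Robot

A 6-joint arm with a two-finger parallel gripper is mounted at the origin on the work surface. World frame = base frame: x ahead of the robot, y to its left, z up, the work surface at z = 0. Lengths are in m, angles in rad, forces in N, time in s.
With the tool pointing down it reaches from about 0.35 to 0.975 m from the base axis. Payload 4.9 kg.
Tool frame: the origin (TCP) lies midway between the tips of the shut fingers; the grasp point (between the pads) lies 19 mm behind it; z points along the fingers, y is the line along which they close (so a half turn about z gives the same grasp; the last joint's range is limited). The gripper opens to 85 mm and grips with 20 to 120 N. Pads are 22 mm wide; open, the fingers measure 114 mm over their backs; the gripper's body (76 mm by 85 mm) begins 54 mm behind the grasp point. The pads swing forward as they close: fully open they stand 13 mm farther back than shut.
Start: joints at [-1.225, 0.053, 1.613, -0, 1.476, -0.119], TCP at [0.28, -0.559, 0.231] pointing down, gripper open.
Joint ranges: [-3.01, 3.01], [-1.01, 2.22], [0.06, 2.58], [-1.02, 4.17], [0.09, 2.62], [-3.14, 3.14]. Speed limits (rad/s): [2.57, 2.57, 3.14, 3.14, 3.14, 3.14].

## Interface

Orientations are given as a unit quaternion [w, x, y, z].
In Python, from plant import state, grab_frame, job_done, cut_out, place_of gives the robot as it stands.
- The arm moves only by the tool jog_arm, never from a script. Its argument "motion" is text: rows parted by semicolons, each of 7 numbers parted by spaces: the opening in per cent of the stroke, from 0 (shut) to 100 (fully open), then the shift along the tool's x, y, z as a fraction of full scale, then the turn, a rotation vector about the tool's x, y, z as a fraction of full scale. A call has exactly 5 rows; each row is the pose to reach, as a shift and turn from the pose commanded when the call began, along the tool's axes at that moment; what a row does not reach only later rows make up. Full scale, the value 1, is 50 cm for a shift and 1.5 rad for a turn. A row lasts 1/8 s, in which the tool goes at most 62.5 mm and 10.7 degrees, less where a joint would pass 70% of its speed; a pose out of reach is approached as far as the arm can. A call with a number of a shift or a turn outside -1 to 1 is refused whole. A call with a gripper value outside its range is refused whole. The fingers move at their own pace and stop on an object; the grip force is fixed at half the most. Time passes only in rows, so rows that repeat a pose let the fingers close, or fill a call up. It gives the time, the measured TCP pose, the force, the opening and the grip force at its end, in the units of the state.
- state(): the state, without advancing time (a new reading comes with each control period).
- grab_frame(name): name is "scene" or "top" or "wrist"; returns a dict with "color" (400x640x3 uint8, red, green, blue), "range_z" (400x640 float32, m along the optical axis (not along the pixel's ray), 0 where there is no reading), "intrinsics" (3x3 intrinsics, pixels), "world_from_camera" (4x4, takes a point from camera to world coordinates). Camera axes: x right, y up, looking along -z (the intrinsics and any distortion apply to the point x, -y, -z); pixel columns grow to the right and rows downward; lengths in m; the calibration is good to about 2 mm. A picture is of the moment at which its call begins.
- job_done(): hands the job in; it is judged then, once.
Trained networks look in the newest picture that a camera, given by its name, has taken for a name from the list of things; names that differ only in an ending like _2 or _b are one class to them, and where a whole thing is asked for, a point or a joint stands for the part that bears it (a point fixed in the world has none). Each returns a list of dicts, best first, with "p" (0 to 1); they miss things now and then, are a little off and sometimes report something else, mostly with a low value. They report only what shows in the picture. A call takes as long as a camera call. They do not tell look-alikes from the thing itself.
- cut_out(camera, thing): "pixels" (400x640 bool, what is visible of it).
- place_of(camera, thing): "at" ([x, y, z] in m, in world coordinates, good to about 4 mm: a listed point, or the origin of a listed thing).
The state is a dict: "time": time; "joint_pos": joint angles; "joint_vel": joint speeds; "joint_efforts": joint torques, N m; "tool_pos": TCP position; "tool_rot": TCP orientation; "contact_force": force on the tool from outside, world axes, zero at the start; "ft_torque": the same for the moment, N m; "gripper_width": opening from 0.0 (shut) to 1.0 (fully open); "grasp_force": force on a finger pad.
Only numpy, scipy, OpenCV 4.12 (cv2) and the standard library are available. Lean on these libraries where they do the work, as an engineer would, in place of code of your own. Each camera call takes 0.05 s, during which the arm holds its last target. There are 200 camera calls.

## Working session

There is one attempt and no reset: what is moved stays moved. The work goes in short steps, Python scripts to look and compute and a tool call to move; the robot and the scene stay as the last step left them, time stands still between calls to the robot, and variables do not carry over. Pictures are saved under pics/ and viewed, at most 10 in all, crops included, and the job is handed in when it is done.

Besides the shell and the picture viewer there is one more tool, called after ">>>" by a JSON object that holds its "api" and its "payload". jog_arm: Moves the arm, as the interface text tells. Shift numbers are shares of 50 cm and turn numbers shares of 1.5 rad, none past 1 either way. Its arguments: {"type":"object","properties":{"motion":{"type":"string"}},"required":["motion"]}

```bash
ls; mkdir -p pics; python3 - <<'E'
from plant import *
import cv2, numpy as np
print(state())
ims=[]
for c in ["scene","top"]:
    f=grab_frame(c); cv2.imwrite(f"pics/{c}0.png",f["color"][:,:,::-1])
    print(c,f["intrinsics"],f["world_from_camera"].round(3))
    for t in ["wide_grip","narrow_grip","wide_sash","narrow_sash"]:
        for d in place_of(c,t)[:4] if "grip" in t else []: print(c,t,d)
        for d in cut_out(c,t)[:4]:
            v,u=np.nonzero(d["pixels"]); print(c,"cut",t,d["p"],u.min(),u.max(),v.min(),v.max(),len(u))
E
```

```text
pics
{'time': 0.0, 'joint_pos': array([-1.22498587e+00,  5.33307131e-02,  1.61430081e+00, -2.69472364e-05,
        1.47598442e+00, -1.19034882e-01]), 'joint_vel': array([-1.71051028e-03,  3.99661649e-05, -6.31033295e-04, -2.30560378e-03,
        1.25065203e-03,  3.58069704e-04]), 'joint_efforts': array([-2.74629499e-03, -3.93690312e+01, -3.70174670e+01, -2.04203338e-04,
        7.12171241e-03,  4.56945884e-06]), 'tool_pos': array([ 0.27993953, -0.55810512,  0.23007515]), 'tool_rot': array([-1.00362796e-03,  9.73110429e-01,  2.30336862e-01, -1.27787862e-04]), 'contact_force': array([ 0.62101003, -0.48368148,  0.28583955]), 'ft_torque': array([ 0.03233155, -0.01445719, -0.03477735]), 'grasp_force': 0.0, 'gripper_width': 0.9977741379024275}
scene [[419.10274579   0.         316.2762477 ]
 [  0.         419.10274579 198.30328762]
 [  0.           0.           1.        ]] [[-0.985 -0.147  0.088  0.608]
 [ 0.171 -0.826  0.537  0.442]
 [-0.006  0.544  0.839  1.048]
 [ 0.     0.     0.     1.   ]]
scene wide_grip {'at': [0.468, 0.1893, 0.1733], 'p': 0.64}
scene cut wide_grip 0.81 341 386 27
[... 626 characters left out ...]
 0.           1.        ]] [[-0.115  0.972 -0.204  0.23 ]
 [-0.993 -0.113  0.02  -0.121]
 [-0.003  0.205  0.979  1.469]
 [ 0.     0.     0.     1.   ]]
top wide_grip {'at': [0.4722, 0.1903, 0.1686], 'p': 0.57}
top cut wide_grip 0.6 165 241 215 243 991
top narrow_grip {'at': [0.4994, -0.252, 0.2583], 'p': 0.67}
top narrow_grip {'at': [0.6646, -0.047, 0.2019], 'p': 0.58}
top narrow_grip {'at': [0.3713, -0.5251, 0.2071], 'p': 0.55}
top cut narrow_grip 0.96 325 365 189 208 625
top cut narrow_grip 0.82 421 460 225 240 327
top cut wide_sash 0.89 165 240 217 243 847
top cut narrow_sash 0.86 325 366 189 209 634
top cut narrow_sash 0.86 421 461 225 240 328
top cut narrow_sash 0.62 252 292 148 169 740
```

View pics/scene0.png

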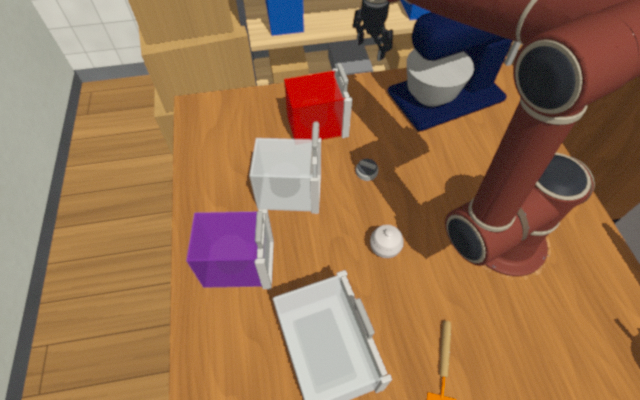

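```bash
python3 - <<'E'
import cv2
a=cv2.imread("pics/top0.png")[130:260,150:480]
cv2.imwrite("pics/topc.png",cv2.resize(a,None,fx=2.4,fy=2.4,interpolation=cv2.INTER_CUBIC))
E
```

```text
(no output)
```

View pics/topc.png

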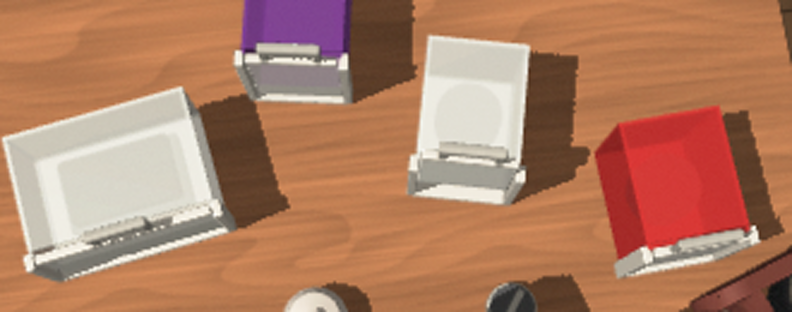

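The white narrow box (scene ~(290,175), top ~(345,198), bar at ~(0.498,-0.25,0.257)) is the frosted target with its sash raised. Purple (scene ~(230,250)) and red (scene ~(315,105)) are the look-alikes to leave alone, and the crop confirms this. The wide box is at scene ~(330,340).

```bash
cat > h.py <<'E'
from plant import *
import numpy as np
from scipy.spatial.transform import Rotation as R
def cloud(c):
    f=grab_frame(c); K=f["intrinsics"]; d=f["range_z"]; v,u=np.mgrid[:400,:640]
    P=np.stack([(u-K[0,2])/K[0,0]*d,-(v-K[1,2])/K[1,1]*d,-d],-1); T=f["world_from_camera"]
    W=P@T[:3,:3].T+T[:3,3]; W[d==0]=np.nan; return f,W
def bar(c,ctr,zt=None,up=0.02):
    f,W=cloud(c); m=np.linalg.norm(W[...,:2]-ctr[:2],axis=-1)<0.055
    m&=(abs(W[...,2]-ctr[2]-.004)<up)
    p=W[m]; zt=np.percentile(p[:,2],90); q=p[abs(p[:,2]-zt)<.006]
    c0=q.mean(0); w,V=np.linalg.eigh(np.cov(q[:,:2].T)); a=V[:,1]*np.sign(V[1,1])
    s=(q[:,:2]-c0[:2])@a; t=(q[:,:2]-c0[:2])@V[:,0]
    mid=c0[:2]+a*(np.percentile(s,1)+np.percentile(s,99))/2
    print(c,len(q),"mid",mid.round(4),"ztop",round(zt,4),"yaw(bar y)deg",np.degrees(np.arctan2(-a[0],a[1])).round(2),"len",np.ptp(s).round(4),"thick",np.ptp(t).round(4))
def tgt(pos,yaw):
    """required shift/turn (fractions) to tool pos, y axis across the bar"""
    s=state(); w,x,y,z=s["tool_rot"]; r=R.from_quat([x,y,z,w])
    best=None
    for sg in (1,-1):
        yax=sg*np.array([np.cos(yaw),np.sin(yaw),0]); zz=np.array([0,0,-1.]); g=R.from_matrix(np.stack([np.cross(yax,zz),yax,zz],1))
        rv=(r.inv()*g).as_rotvec(); print("shift",(r.inv().apply(np.array(pos)-s["tool_pos"])/.5).round(4),"turn",(rv/1.5).round(4))
E
python3 - <<'E'
from h import *
for c in ["scene","top"]:
    bar(c,np.array([.498,-.2515,.257])); bar(c,np.array([.47,.19,.171]))
s=state(); w,x,y,z=s["tool_rot"]; print(R.from_quat([x,y,z,w]).as_matrix().round(3))
E
```

```text
scene 138 mid [ 0.4963 -0.2479] ztop 0.2668 yaw(bar y)deg -12.79 len 0.0799 thick 0.0138
scene 242 mid [0.4683 0.1913] ztop 0.18 yaw(bar y)deg 10.41 len 0.0782 thick 0.0145
top 116 mid [ 0.4959 -0.2502] ztop 0.2669 yaw(bar y)deg -12.76 len 0.0781 thick 0.0141
top 104 mid [0.4678 0.1897] ztop 0.1798 yaw(bar y)deg 9.43 len 0.078 thick 0.0134
[[ 0.894  0.448  0.   ]
 [ 0.448 -0.894 -0.   ]
 [ 0.     0.    -1.   ]]
```

```bash
python3 - <<'E'
from h import *
tgt([.496,-.249,.33],np.radians(-12.8))
E
```

```text
shift [ 0.6635 -0.3602 -0.1973] turn [ 0.     -0.     -0.5884]
shift [ 0.6635 -0.3602 -0.1973] turn [-0.    -0.     1.506]
```

>>> {"api": "jog_arm", "payload": {"motion": "100 0 0 -0.125 0 0 -0.05; 100 0.09 -0.05 -0.1973 0 0 -0.17; 100 0.2 -0.108 -0.1973 0 0 -0.29; 100 0.31 -0.168 -0.1973 0 0 -0.41; 100 0.42 -0.228 -0.1973 0 0 -0.5"}}

```text
time: 1.52
tool_pos: [0.4174, -0.3613, 0.3303]
tool_rot: [0.0, 0.82, 0.572, 0.0]
contact_force: [1.4, -0.2, 0.0]
gripper_width: 1.005
grasp_force: 0.0
```

```bash
python3 - <<'E'
from h import *
tgt([.496,-.249,.33],np.radians(-12.8))
E
```

```text
shift [0.2649 0.0702 0.0005] turn [ 0.0005  0.0002 -0.0856]
shift [0.2649 0.0702 0.0005] turn [ 4.0000e-04 -8.0000e-04  2.0088e+00]
```

>>> {"api": "jog_arm", "payload": {"motion": "100 0.12 0.03 0 0 0 -0.04; 100 0.22 0.058 0 0 0 -0.0856; 100 0.265 0.0702 0 0 0 -0.0856; 100 0.265 0.0702 0 0 0 -0.0856; 100 0.265 0.0702 0 0 0 -0.0856"}}

```text
time: 2.15
tool_pos: [0.4954, -0.2514, 0.3299]
tool_rot: [0.0, 0.783, 0.622, -0.0]
contact_force: [-0.1, -0.4, 0.0]
gripper_width: 1.002
grasp_force: 0.0
```

```bash
python3 - <<'E'
from h import *
tgt([.496,-.249,.240],np.radians(-12.8))
bar("top",np.array([.496,-.249,.259])); bar("wrist",np.array([.496,-.249,.259]))
E
```

```text
shift [0.0051 0.0002 0.1799] turn [-0.0001  0.0003 -0.0031]
shift [0.0051 0.0002 0.1799] turn [4.0000e-04 2.0000e-04 2.0913e+00]
top 58 mid [ 0.4959 -0.2495] ztop 0.267 yaw(bar y)deg -12.65 len 0.0779 thick 0.0137
wrist 2582 mid [ 0.4967 -0.2504] ztop 0.2668 yaw(bar y)deg -12.84 len 0.0788 thick 0.0141
```

Descend, then close.

>>> {"api": "jog_arm", "payload": {"motion": "100 0.003 0.001 0.08 0 0 0; 100 0.003 0.001 0.14 0 0 0; 100 0.003 0.001 0.18 0 0 0; 100 0.003 0.001 0.18 0 0 0; 40 0.003 0.001 0.18 0 0 0"}}

```text
time: 2.88
tool_pos: [0.497, -0.2503, 0.2415]
tool_rot: [0.001, 0.783, 0.622, 0.0]
contact_force: [-0.1, 0.0, -0.9]
gripper_width: 0.818
grasp_force: 0.0
```

>>> {"api": "jog_arm", "payload": {"motion": "0 0 0 0 0 0 0; 0 0 0 0 0 0 0; 0 0 0 0 0 0 0; 0 0 0 0 0 0 0; 0 0 0 0 0 0 0"}}

```text
time: 3.5
tool_pos: [0.4972, -0.2498, 0.2406]
tool_rot: [0.001, 0.783, 0.622, 0.001]
contact_force: [3.5, -1.4, 2.0]
gripper_width: 0.152
grasp_force: 60.6
```

>>> {"api": "jog_arm", "payload": {"motion": "0 0 0 0.03 0 0 0; 0 0 0 0.06 0 0 0; 0 0 0 0.085 0 0 0; 0 0 0 0.1 0 0 0; 0 0 0 0.104 0 0 0"}}

```text
time: 4.12
tool_pos: [0.4972, -0.2498, 0.1874]
tool_rot: [0.001, 0.783, 0.622, 0.001]
contact_force: [5.5, -1.1, 3.2]
gripper_width: 0.151
grasp_force: 60.8
```

>>> {"api": "jog_arm", "payload": {"motion": "0 0 0 0.002 0 0 0; 0 0 0 0.004 0 0 0; 0 0 0 0.006 0 0 0; 0 0 0 0.008 0 0 0; 0 0 0 0.008 0 0 0"}}

```text
time: 4.75
tool_pos: [0.4973, -0.2499, 0.1869]
tool_rot: [0.001, 0.783, 0.622, 0.0]
contact_force: [-0.7, 3.1, 14.2]
gripper_width: 0.153
grasp_force: 62.4
```

>>> {"api": "jog_arm", "payload": {"motion": "0 0 0 0.003 0 0 0; 100 0 0 0 0 0 0; 100 0 0 0 0 0 0; 100 0 0 0 0 0 0; 100 0 0 0 0 0 0"}}

```text
time: 5.38
tool_pos: [0.496, -0.2494, 0.1829]
tool_rot: [-0.001, 0.783, 0.622, -0.0]
contact_force: [0.9, -0.3, 0.9]
gripper_width: 0.98
grasp_force: 0.0
```

>>> {"api": "jog_arm", "payload": {"motion": "100 0 0 -0.06 0 0 0; 100 0 0 -0.14 0 0 0; 100 0 0 -0.22 0 0 0; 100 0 0 -0.25 0 0 0; 100 0 0 -0.25 0 0 0"}}

```text
time: 6.0
tool_pos: [0.4967, -0.2498, 0.3094]
tool_rot: [0.001, 0.783, 0.622, 0.0]
contact_force: [0.6, 0.5, 0.4]
gripper_width: 0.995
grasp_force: 0.0
```

```bash
python3 - <<'E'
from h import *
for c in ["scene","top","wrist"]: bar(c,np.array([.496,-.249,.204]))
tgt([.468,.1905,.28],np.radians(10))
E
```

```text
scene 128 mid [ 0.496  -0.2489] ztop 0.213 yaw(bar y)deg -13.0 len 0.0804 thick 0.0139
top 63 mid [ 0.4955 -0.2497] ztop 0.2117 yaw(bar y)deg -13.23 len 0.0785 thick 0.0144
wrist 2019 mid [ 0.4967 -0.2506] ztop 0.2131 yaw(bar y)deg -12.54 len 0.0792 thick 0.0135
shift [ 0.8439 -0.2523  0.0548] turn [-0.0023 -0.0015 -0.2681]
shift [ 0.8439 -0.2523  0.0548] turn [-0.0021  0.0032  1.8263]
```

>>> {"api": "jog_arm", "payload": {"motion": "100 0.1 -0.03 0 0 0 -0.05; 100 0.22 -0.066 0 0 0 -0.1; 100 0.34 -0.102 0 0 0 -0.15; 100 0.46 -0.138 0 0 0 -0.2; 100 0.58 -0.174 0 0 0 -0.25"}}

```text
time: 6.78
tool_pos: [0.4761, 0.0539, 0.3069]
tool_rot: [-0.001, 0.652, 0.758, -0.001]
contact_force: [0.9, 0.1, -0.3]
gripper_width: 1.001
grasp_force: 0.0
```

```bash
python3 - <<'E'
from h import *
tgt([.468,.1905,.26],np.radians(10))
E
```

```text
shift [0.2725 0.025  0.0938] turn [-0.0017 -0.0004 -0.0167]
shift [0.2725 0.025  0.0938] turn [-6.0000e-04  2.7000e-03  2.0777e+00]
```

>>> {"api": "jog_arm", "payload": {"motion": "100 0.11 0.01 0.03 0 0 -0.01; 100 0.21 0.02 0.06 0 0 -0.0167; 100 0.26 0.024 0.09 0 0 -0.0167; 100 0.268 0.025 0.0938 0 0 -0.0167; 100 0.268 0.025 0.0938 0 0 -0.0167"}}

```text
time: 7.4
tool_pos: [0.4696, 0.1859, 0.2612]
tool_rot: [-0.0, 0.644, 0.765, -0.001]
contact_force: [0.2, -0.2, 0.9]
gripper_width: 0.999
grasp_force: 0.0
```

```bash
python3 - <<'E'
from h import *
for c in ["top","wrist"]: bar(c,np.array([.468,.1905,.172]))
tgt([.468,.1905,.153],np.radians(10))
E
```

```text
top 58 mid [0.4712 0.1721] ztop 0.1796 yaw(bar y)deg 9.67 len 0.0435 thick 0.0131
wrist 2249 mid [0.468  0.1896] ztop 0.1798 yaw(bar y)deg 10.14 len 0.0793 thick 0.0136
shift [ 0.0108 -0.0028  0.2187] turn [ 0.0003  0.0002 -0.0023]
shift [ 0.0108 -0.0028  0.2187] turn [ 4.0000e-04 -4.0000e-04  2.0921e+00]
```

>>> {"api": "jog_arm", "payload": {"motion": "100 0.004 -0.002 0.08 0 0 0; 100 0.008 -0.003 0.16 0 0 0; 100 0.008 -0.003 0.2 0 0 0; 100 0.008 -0.003 0.217 0 0 0; 100 0.008 -0.003 0.217 0 0 0"}}

```text
time: 8.12
tool_pos: [0.4683, 0.1899, 0.1543]
tool_rot: [0.0, 0.644, 0.765, 0.0]
contact_force: [-0.1, -0.3, -0.5]
gripper_width: 1.0
grasp_force: 0.0
```

>>> {"api": "jog_arm", "payload": {"motion": "40 0 0 0 0 0 0; 0 0 0 0 0 0 0; 0 0 0 0 0 0 0; 0 0 0 0 0 0 0; 0 0 0 0 0 0 0"}}

```text
time: 8.75
tool_pos: [0.4684, 0.1902, 0.154]
tool_rot: [0.001, 0.644, 0.765, 0.001]
contact_force: [2.0, 0.4, 0.2]
gripper_width: 0.152
grasp_force: 61.2
```

>>> {"api": "jog_arm", "payload": {"motion": "0 0 0 -0.04 0 0 0; 0 0 0 -0.08 0 0 0; 0 0 0 -0.12 0 0 0; 0 0 0 -0.15 0 0 0; 0 0 0 -0.164 0 0 0"}}

```text
time: 9.38
tool_pos: [0.4683, 0.1902, 0.2348]
tool_rot: [0.0, 0.644, 0.765, 0.001]
contact_force: [6.9, 2.7, -8.0]
gripper_width: 0.15
grasp_force: 60.4
```

>>> {"api": "jog_arm", "payload": {"motion": "0 0 0 -0.003 0 0 0; 0 0 0 -0.006 0 0 0; 0 0 0 -0.009 0 0 0; 0 0 0 -0.012 0 0 0; 0 0 0 -0.012 0 0 0"}}

```text
time: 10.0
tool_pos: [0.4684, 0.1902, 0.2403]
tool_rot: [0.0, 0.644, 0.765, 0.001]
contact_force: [6.3, 1.7, -6.3]
gripper_width: 0.151
grasp_force: 60.5
```

Travel is 86.3 mm and the force is still friction plus weight, so it isn't at the stop yet.

>>> {"api": "jog_arm", "payload": {"motion": "0 0 0 -0.003 0 0 0; 0 0 0 -0.005 0 0 0; 0 0 0 -0.007 0 0 0; 0 0 0 -0.009 0 0 0; 0 0 0 -0.009 0 0 0"}}

```text
time: 10.62
tool_pos: [0.4683, 0.1902, 0.2425]
tool_rot: [0.0, 0.644, 0.765, 0.0]
contact_force: [11.4, 3.6, -13.7]
gripper_width: 0.15
grasp_force: 59.5
```

>>> {"api": "jog_arm", "payload": {"motion": "0 0 0 -0.002 0 0 0; 0 0 0 -0.004 0 0 0; 0 0 0 -0.005 0 0 0; 0 0 0 -0.005 0 0 0; 0 0 0 -0.005 0 0 0"}}

```text
time: 11.25
tool_pos: [0.4682, 0.1902, 0.2426]
tool_rot: [-0.0, 0.644, 0.765, 0.0]
contact_force: [14.7, 5.3, -22.8]
gripper_width: 0.148
grasp_force: 58.6
```

Stop reached. I'll ease off, release and retreat.

>>> {"api": "jog_arm", "payload": {"motion": "0 0 0 0.004 0 0 0; 100 0 0 0.004 0 0 0; 100 0 0 0.004 0 0 0; 100 0 0 0.004 0 0 0; 100 0 0 0.004 0 0 0"}}

```text
time: 11.88
tool_pos: [0.4678, 0.1901, 0.2472]
tool_rot: [0.0, 0.644, 0.765, 0.0]
contact_force: [-1.0, -0.5, 0.1]
gripper_width: 0.979
grasp_force: 0.0
```

>>> {"api": "jog_arm", "payload": {"motion": "100 0 0 -0.06 0 0 0; 100 0 0 -0.14 0 0 0; 100 0 0 -0.2 0 0 0; 100 0 0 -0.2 0 0 0; 100 0 0 -0.2 0 0 0"}}

```text
time: 12.5
tool_pos: [0.4674, 0.19, 0.3456]
tool_rot: [-0.0, 0.644, 0.765, -0.0]
contact_force: [-0.7, 0.0, -0.2]
gripper_width: 1.002
grasp_force: 0.0
```

```bash
python3 - <<'E'
from h import *
import cv2
for c in ["scene","wrist"]: bar(c,np.array([.468,.1905,.259]))
for c in ["scene","top"]: bar(c,np.array([.496,-.249,.204]))
cv2.imwrite("pics/scene1.png",grab_frame("scene")["color"][:,:,::-1])
print(state()["time"],state()["contact_force"])
E
```

```text
scene 277 mid [0.468  0.1936] ztop 0.2677 yaw(bar y)deg 10.28 len 0.074 thick 0.0149
wrist 2318 mid [0.468  0.1896] ztop 0.2681 yaw(bar y)deg 9.89 len 0.079 thick 0.0141
scene 130 mid [ 0.496  -0.2486] ztop 0.2125 yaw(bar y)deg -13.01 len 0.0807 thick 0.0139
top 108 mid [ 0.4961 -0.2501] ztop 0.213 yaw(bar y)deg -12.45 len 0.0788 thick 0.0141
12.75 [ 0.59185522 -0.97391059  0.43981444]
```

View pics/scene1.png

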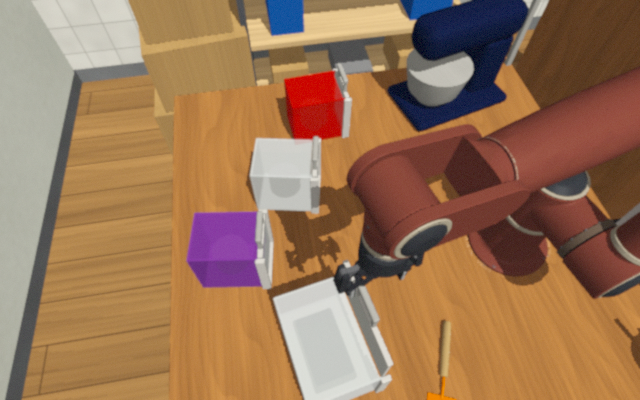

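The picture shows the narrow white sash down (~(316,175)) and the wide sash raised (~(372,330)). The red and purple boxes haven't moved and the gripper is clear. Both bar heights read about 1 mm over nominal, which is within calibration.

```bash
python3 -c "
from plant import *
print(job_done())"
```

```text
the job is handed in; nothing more can be done
None
```

The narrow box's sash is fully down and the wide box's sash is fully up, done in that order; I handed the job in at about 12.8 s with the gripper clear of everything.

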